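# Complete the set of egg cups with the tongs

## Task

Complete the set of three egg cups: pick up the spring tongs from the bench and with them lift the egg cup out of the low pigeonhole rack, which is too low for the hand, and stand it upright in the empty middle cell of the brown three-cell tray between the other two. Keep the cup upright, never touch it with the fingers or drop it, and leave the other egg cups and the other things in the rack where they are. When the cup stands free in its cell, lay the tongs flat on the bench, clear of the rack and the tray, and let go of them.

Things in the scene. Friction and masses are not known exactly. Their poses are not given: they have to be found in the camera images.
- tongs: U-shaped steel spring tongs (100 g) lying on their side on the bench, so that their arms close sideways in the horizontal plane. Origin: on the underside, midway between the black grip sleeves, within 20 mm of the balance point; x points along the tongs to the jaws, z up. 26 mm high; they reach from x = -0.109 (round bow) to +0.150 (jaw ends); at rest 95 mm wide at the jaws, less elsewhere
- tongs_grip (a point): middle between the two black rubber grip sleeves, 13 mm above the tongs' underside (tongs x = 0). The sleeves run 28 mm either way along x and are 26 mm high. Pinch both from above, across the tongs' y. Outside width over the sleeves: 62 mm at rest (arms sprung open), 48 mm (sleeves parallel) with the jaws closed on an egg cup
- tongs_sleeve (a point): middle of the outer face of the +y arm's sleeve; it moves in as the tongs close (tongs y about +0.031 at rest, +0.024 closed on an egg cup); the other arm moves alike. The spring pushes out with 6 N per sleeve at rest, 8 N on a cup: a pinch to 56-59 mm holds the tongs open, one of 20-40 N closes them firmly on a cup. Each mm less over the sleeves narrows the jaws by 2.4 mm
- tongs_jaws (a point): middle point between the two jaws, at tongs x = +0.130, 13 mm above the underside. Each jaw is a vee plate (20 degrees either way) 36 mm long (along x) and 26 mm high; the gap between the vee ends is 74 mm at rest and 39 mm when the vees hold a 49 mm round bowl centred at this point. The outside of the jaws is then 95 and 59 mm wide
- egg_cup: the loose egg cup to be moved (60 g): glazed white, gilt rim, 49 mm across, 62 mm tall, standing in one of the three bays of the rack; origin at the centre of its underside, z up. Nip the bowl, which spans heights 42 to 62 mm: jaws' middle about 51 mm above its underside. The mouth is open, the foot is 43 mm across
- rack: low plywood pigeonhole rack fixed to the bench, 372 mm wide, 150 mm deep, 114 mm high; three open-fronted bays side by side, each 112 mm wide between its walls. Origin: at bench level under the middle of its front edge; x points into the rack, y to its left. Two lamp bulbs and a block of tags lie on top, more than 40 mm behind the front edge
- bay_left (a point): middle of the left bay's front edge, on the bay's floor, which is 8 mm above the bench; the underside of the rack's top is 98 mm above the floor
- bay_middle (a point): the same point of the middle bay. A batten along the whole front of the rack (6 mm thick, just before the front edge) stands 10 mm above the bay floors: a thing is lifted more than that to pass out; a 62 mm cup has 36 mm of room above it
- bay_right (a point): the same point of the right bay
- shaker: salt shaker 44 mm across, 90 mm tall, standing in another bay of the rack; origin at the centre of its underside; to be left alone
- string_ball: ball of string, 64 mm, in the third bay of the rack; origin at its underside; to be left alone
- tray: brown three-cell tray fixed to the bench, three square cells in a row along its y axis, 91 mm (x) by 265 mm (y), walls 4 mm thick and 34 mm high; origin under its centre at bench level. Its -x side faces the robot and is free of obstacles
- free_cell (a point): centre of the floor of the tray's empty middle cell, 5 mm above the bench; the cell is 83 mm square inside
- mate_left: egg cup of the same kind already standing in the tray's left (+y) cell, 87 mm from the middle cell's centre; origin at the centre of its underside; to be left alone
- mate_right: egg cup of the same kind already standing in the tray's right (-y) cell; origin at the centre of its underside; to be left alone

How it is judged:
On the way, in this order (a step that is already met when the one before it is completed fails the run):
1. the egg cup is held in the tongs outside the rack, clear of the bench (contact force between tongs and egg_cup above 0.3 N and x of egg_cup in the frame of rack below -0.035 m and height (world z) of egg_cup above 0.012 m), for 0.2 s.
2. the egg cup stands upright in the middle cell, free of the tongs (horizontal distance between egg_cup and free_cell below 0.026 m and z of egg_cup in the frame of free_cell below 0.004 m and angle between egg_cup's own z axis and vertical below 0.1 rad and contact force between tongs and egg_cup below 0.05 N), for 0.2 s.
At the end, for the whole second after the job is handed in: The egg cup stands upright (within 0.1 rad) on the floor of the tray's middle cell (within 26 mm of its centre, less than 4 mm above its floor), at rest and free of the tongs; the tongs lie flat on the bench (within 0.1 rad, underside less than 8 mm up), at rest, touching neither rack, tray nor cup (all of step 2 and linear speed of each of egg_cup, tongs below 0.02 m/s and height (world z) of tongs below 0.008 m and angle between tongs's own z axis and vertical below 0.1 rad and contact force between tongs and tray below 0.05 N and contact force between tongs and rack below 0.05 N).
It fails at once if the fingers or the arm touch the egg cup (contact force between any of the fingers, the arm and egg_cup above 0.5 N).
It fails at once if the egg cup is tipped over (angle between egg_cup's own z axis and vertical above 0.6 rad).
It fails at once if the egg cup is dropped (faster than 0.5 m/s out of the tongs) (linear speed of egg_cup above 0.5 m/s and contact force between tongs and egg_cup below 0.02 N).
It fails at once if another egg cup is moved more than 15 mm or tipped (distance of any of mate_left, mate_right from where it was at the start of the episode above 0.015 m or angle between any of mate_left, mate_right's own z axis and vertical above 0.3 rad).
It fails at once if the shaker or the string ball in the rack is moved more than 25 mm (distance of any of shaker, string_ball from where it was at the start of the episode above 0.025 m).
It also fails if it takes over 67 s, if anything falls off the work surface, if the arm or the gripper's body presses on something with over 40 N, if the wrist force passes 120 N, or if a joint passes its speed limit or range.

## Robot

A 7-joint arm with a two-finger parallel gripper is mounted at the origin on a cart in front of the work surface, level with it; the furniture and walls round the work are solid. World frame = base frame: x ahead of the robot, y to its left, z up, the work surface at z = 0. Lengths are in m, angles in rad, forces in N, time in s.
With the tool pointing down it reaches from about 0.4 to 0.9 m from the base axis. Payload 5.5 kg.
Tool frame: the origin (TCP) lies midway between the tips of the shut fingers; the grasp point (between the pads) lies 19 mm behind it; z points along the fingers, y is the direction in which the jaws open and shut (so a half turn about z gives the same grasp; the last joint's range is limited). The gripper opens to 92 mm and grips with 3 to 60 N. Pads are 19 mm wide; open, the fingers measure 130 mm over their backs; the gripper's body (75 mm by 190 mm) begins 47 mm behind the grasp point.
Start: joints at [-0.891, 0.501, -0.427, 1.55, 0.221, 1.138, -0.21], TCP at [0.263, 0.594, 0.227] pointing down, gripper open.
Joint ranges: [-2.88, 2.88], [-0.31, 2.03], [-1.54, 1.56], [0.2, 2.42], [-1.41, 4.55], [0.19, 2.02], [-2.57, 2.57]. Speed limits (rad/s): [2.57, 2.57, 3.14, 3.14, 3.14, 3.14, 3.14].

## Interface

Orientations are given as a unit quaternion [w, x, y, z].
In Python, from bench import reach, move_linear, move_j, gripper_to, sleep, inverse_kinematics, sense, read_camera, get_calibration, IKError, job_done gives the robot as it stands. The module is installed in compiled form; this text tells all that it offers. Calls block until the motion is done:
- reach(position, orientation): joint-space move of the TCP to a pose.
- move_linear(position, frame=None, velocity=0.15): straight line of the TCP; frame=None keeps the orientation; velocity is the mean speed in m/s.
- move_j(angles): joint-space move.
- gripper_to(opening, newtons=None): finger opening in m; newtons is the grip in N (None keeps the last); returns when the fingers have stopped.
- sleep(seconds).
- inverse_kinematics(position, orientation): joint angles nearest the present ones, or None.
- sense(): the state.
- read_camera(name): name is "scene" or "top" or "wrist"; returns (picture, depth): 400x640x3 uint8, red, green, blue; 400x640 float32, m along the optical axis (not along the pixel's ray), 0 where there is no reading.
- get_calibration(name): a dict with "vertical_fov" (degrees; the focal length in pixels is half the picture's height over the tangent of half this angle, whatever the lens; pixels are square), "cx", "cy" (the principal point, pixels), "world_from_camera" (4x4, takes a point from camera to world coordinates); the wrist camera has in their place "hand_eye" (4x4, takes a point from camera to tool coordinates, whose origin is the TCP and whose axes are the flange's). Camera axes: x right, y down, z forward; pixel columns grow to the right and rows downward; lengths in m; the calibration is good to about 2 mm. A picture is of the moment at which its call begins: read the wrist's pose just before it. get_calibration takes no time and is no camera call.
A pose or a line that the arm cannot do raises IKError and nothing moves.
- job_done(): hands the job in, once; it reports no verdict.
The state is a dict: "clock": time; "q": joint angles; "joint_vel": joint speeds; "joint_efforts": joint torques, N m; "tool_pos": TCP position; "tcp_rot": TCP orientation; "contact_force": force on the tool from outside, world axes, zero at the start; "torque": the same for the moment, N m; "opening": finger opening in m.
Only numpy, scipy, OpenCV 4.12 (cv2) and the standard library are available. Lean on these libraries where they do the work, as an engineer would, in place of code of your own. Each camera call takes 0.05 s, during which the arm holds its last target.

## Working session

There is one attempt and no reset: what is moved stays moved. The work goes in short steps, each a Python script; the robot and the scene stay as the last script left them, time stands still between calls to the robot, and variables do not carry over. Pictures are saved under pics/ and viewed, and the job is handed in when it is done.

```bash
mkdir -p pics; ls; python3 - <<'E'
from bench import *
import cv2, numpy as np
s=sense(); print(s['clock'],s['tool_pos'],s['tcp_rot'],s['opening'])
for n in ['scene','top']:
    p,d=read_camera(n); c=get_calibration(n)
    cv2.imwrite(f'pics/{n}0.png',p[:,:,::-1]); np.save(f'{n}_p.npy',p); np.save(f'{n}_d.npy',d)
    print(n,c)
print(get_calibration('wrist'))
print(sense()['clock'])
E
```

```text
pics
0.0 [0.26291572 0.59369549 0.2256772 ] [-2.23628031e-04  2.06887001e-01  9.78364377e-01 -9.29432120e-04] 0.091690171768204
scene {'vertical_fov': 53.45092322788235, 'cx': 319.3657649793022, 'cy': 201.75695998508465, 'world_from_camera': array([[-0.84748258, -0.38714842,  0.36316577,  0.20651581],
       [-0.53082212,  0.61670775, -0.58129117,  0.42713928],
       [ 0.00107881, -0.68541057, -0.72815602,  0.71320273],
       [ 0.        ,  0.        ,  0.        ,  1.        ]])}
top {'vertical_fov': 57.73295012926186, 'cx': 319.7688344200958, 'cy': 200.84782541986647, 'world_from_camera': array([[-1.21673548e-03, -9.87494218e-01,  1.57650530e-01,
         4.09757241e-01],
       [-9.99989207e-01,  4.94610939e-04, -4.61969209e-03,
        -8.61681371e-02],
       [ 4.48394355e-03, -1.57654450e-01, -9.87484161e-01,
         8.74988230e-01],
       [ 0.00000000e+00,  0.00000000e+00,  0.00000000e+00,
         1.00000000e+00]])}
{'vertical_fov': 60.780853731811774, 'cx': 319.66876671729625, 'cy': 197.42672064694975, 'hand_eye': array([[-1.09993871e-03, -9.59698423e-01, -2.81029761e-01,
         7.44879936e-02],
       [ 9.99998938e-01, -1.32442591e-03,  6.08874705e-04,
         6.96749670e-04],
       [-9.56539191e-04, -2.81028793e-01,  9.59698860e-01,
        -1.58154556e-01],
       [ 0.00000000e+00,  0.00000000e+00,  0.00000000e+00,
         1.00000000e+00]])}
0.1
```

View pics/scene0.png

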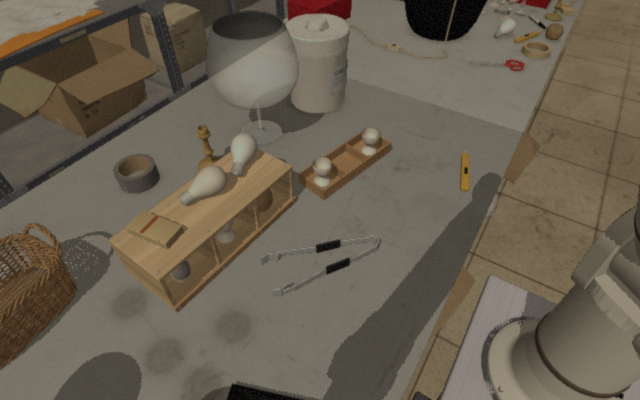

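View pics/top0.png

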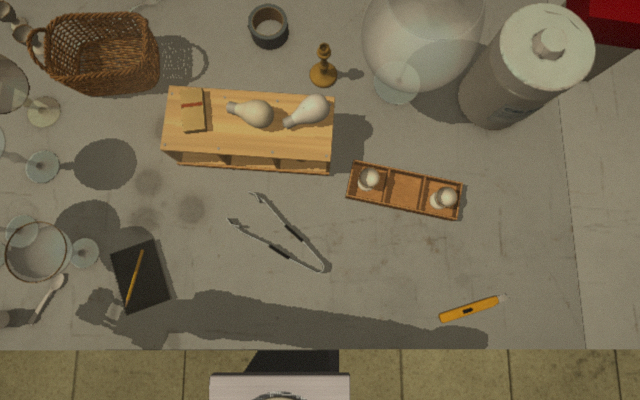

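```bash
cat > h.py <<'E'
import numpy as np, cv2
from bench import *
def K(n):
    c=get_calibration(n); f=200/np.tan(np.radians(c['vertical_fov']/2)); return f,c['cx'],c['cy'],c
def ray_plane(n,uv,z,T=None):
    f,cx,cy,c=K(n); T=c['world_from_camera'] if T is None else T
    uv=np.atleast_2d(uv).astype(float)
    r=np.c_[(uv[:,0]-cx)/f,(uv[:,1]-cy)/f,np.ones(len(uv))]@T[:3,:3].T
    o=T[:3,3]; return o+r*((z-o[2])/r[:,2])[:,None]
def cloud(n,d,T=None):
    f,cx,cy,c=K(n); T=c['world_from_camera'] if T is None else T
    v,u=np.mgrid[:400,:640]; P=np.stack([(u-cx)/f*d,(v-cy)/f*d,d],-1)
    return P@T[:3,:3].T+T[:3,3]
def proj(n,P,T=None):
    f,cx,cy,c=K(n); T=c['world_from_camera'] if T is None else T
    q=(np.atleast_2d(P)-T[:3,3])@T[:3,:3]; return np.c_[f*q[:,0]/q[:,2]+cx,f*q[:,1]/q[:,2]+cy]
E
python3 - <<'E'
from h import *
p=np.load('scene_p.npy')
c=cv2.resize(p[130:310,100:400,::-1],None,fx=2.6,fy=2.6,interpolation=cv2.INTER_CUBIC); cv2.imwrite('pics/sc_rack.png',cv2.convertScaleAbs(c,alpha=1.4))
p=np.load('top_p.npy')
c=cv2.resize(p[80:290,150:480,::-1],None,fx=2.4,fy=2.4,interpolation=cv2.INTER_CUBIC); cv2.imwrite('pics/top_c.png',cv2.convertScaleAbs(c,alpha=1.3))
E
```

```text
(no output)
```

View pics/sc_rack.png

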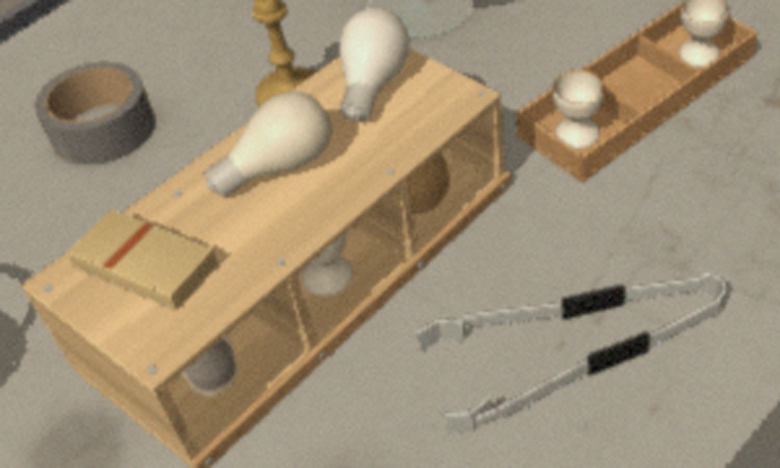

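View pics/top_c.png

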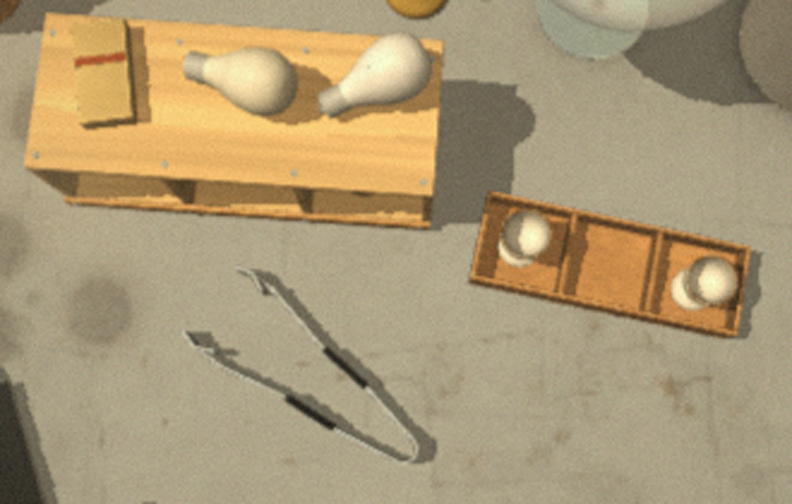

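```bash
python3 - <<'E'
from h import *
p=np.load('top_p.npy');d=np.load('top_d.npy')
P=cloud('top',d); P[d==0]=np.nan
# bench check
print('bench z',np.nanmedian(P[300:310,180:200,2]), 'rack top z',np.nanmedian(P[140:150,200:300,2]))
h=cv2.cvtColor(p,cv2.COLOR_RGB2HSV)
# rack top: project pixels onto z=.114
m=((P[...,2]>.104)&(P[...,2]<.124)).astype(np.uint8); m[:, :150]=0;m[:,345:]=0;m[:80]=0;m[185:]=0
m=cv2.morphologyEx(m,cv2.MORPH_OPEN,np.ones((3,3)))
cs,_=cv2.findContours(m,cv2.RETR_EXTERNAL,cv2.CHAIN_APPROX_NONE); c=max(cs,key=cv2.contourArea)
uv=c[:,0].astype(float); W=ray_plane('top',uv,.114)
r=cv2.minAreaRect((W[:,:2]*1000).astype(np.float32)); print('rack rect',r, cv2.boxPoints(r))
# front edge line fit: lower boundary per column
cols=np.arange(175,330,3); e=[(u,np.max(np.where(m[:,u])[0])) for u in cols if m[:,u].any()]
F=ray_plane('top',np.array(e)+[0,.5],.114)[:,:2]; v=cv2.fitLine((F*1000).astype(np.float32),cv2.DIST_HUBER,0,.01,.01).ravel(); print('front edge',v,np.degrees(np.arctan2(v[1],v[0])))
# tray
m=((h[...,0]<18)&(h[...,1]>110)).astype(np.uint8); m[:,:340]=0;m[:,475:]=0;m[:150]=0;m[230:]=0
m=cv2.morphologyEx(m,cv2.MORPH_OPEN,np.ones((2,2)))
cv2.imwrite('pics/m_tray.png',m*255)
ys,xs=np.nonzero(m); W=ray_plane('top',np.c_[xs,ys],.034)
r=cv2.minAreaRect((W[:,:2]*1000).astype(np.float32)); print('tray rect z.034',r,cv2.boxPoints(r))
# sleeves
m=(h[...,2]<50).astype(np.uint8); m[:,:260]=0;m[:,310:]=0;m[:215]=0;m[275:]=0
n,l,st,ce=cv2.connectedComponentsWithStats(m)
for i in range(1,n):
    if st[i,4]>10:
        W=ray_plane('top',np.argwhere(l==i)[:,::-1],.026)[:,:2]
        print('sl',st[i],ce[i],W.mean(0),cv2.minAreaRect((W*1000).astype(np.float32)))
for n_,uv in [('bow',(324,269)),('jawA',(258,196)),('jawB',(232,222))]: print(n_,ray_plane('top',uv,.02))
E
```

```text
bench z -0.00023443358316471707 rack top z 0.1137603871732843
rack rect ((705.403564453125, 68.06404113769531), (371.2151794433594, 151.850341796875), 85.86184692382812) [[ 616.2826  -111.58078]
 [ 767.73706 -122.53854]
 [ 794.52454  247.70886]
 [ 643.07007  258.66663]]
front edge [7.2523840e-02 9.9736667e-01 6.2904541e+02 5.5413757e+01] 85.841034
tray rect z.034 ((567.9395141601562, -291.3556823730469), (266.4728088378906, 96.12897491455078), 77.50192260742188) [[ 492.1807  -411.03333]
 [ 586.0318  -431.8363 ]
 [ 643.69836 -171.67804]
 [ 549.8472  -150.87506]]
sl [285 225  18  16  46] [293.47826087 232.60869565] [ 0.47020247 -0.02860424] ((470.29266357421875, -28.452072143554688), (50.08148193359375, 4.837265968322754), 48.28889465332031)
sl [270 245  20  14  57] [279.03508772 251.50877193] [0.42649264 0.0044009 ] ((426.272705078125, 4.261075973510742), (52.33064651489258, 5.601574897766113), 57.966773986816406)
bow [[ 0.38633275 -0.09977767  0.02      ]]
jawA [[0.55806071 0.05743141 0.02      ]]
jawB [[0.49576637 0.11719875 0.02      ]]
```

```bash
python3 - <<'E'
from h import *
p=np.load('scene_p.npy');d=np.load('scene_d.npy')
P=cloud('scene',d); P[d==0]=np.nan
# cup
for v in range(222,246,2): print(v,[tuple((P[v,u]*1000).round().tolist()) if d[v,u] else None for u in (221,226,231)], p[v,226])
E
```

```text
222 [(639.0, 100.0, 116.0), (633.0, 93.0, 114.0), (659.0, 60.0, 64.0)] [116  96  64]
224 [(636.0, 104.0, 116.0), (632.0, 95.0, 109.0), (659.0, 61.0, 59.0)] [93 81 63]
226 [(633.0, 107.0, 116.0), (660.0, 74.0, 65.0), (658.0, 63.0, 54.0)] [96 87 75]
228 [(633.0, 108.0, 110.0), (660.0, 76.0, 59.0), (684.0, 44.0, 11.0)] [94 90 78]
230 [(668.0, 84.0, 56.0), (663.0, 75.0, 50.0), (676.0, 51.0, 17.0)] [89 81 69]
232 [(683.0, 74.0, 29.0), (673.0, 69.0, 30.0), (671.0, 57.0, 19.0)] [93 84 69]
234 [(684.0, 75.0, 22.0), (673.0, 70.0, 24.0), (666.0, 62.0, 21.0)] [108 100  85]
236 [(681.0, 78.0, 20.0), (672.0, 72.0, 20.0), (665.0, 64.0, 17.0)] [117 106  91]
238 [(679.0, 81.0, 18.0), (669.0, 76.0, 19.0), (663.0, 68.0, 15.0)] [118 109  92]
240 [(678.0, 83.0, 14.0), (666.0, 79.0, 17.0), (661.0, 71.0, 12.0)] [122 113  99]
242 [(676.0, 86.0, 12.0), (664.0, 82.0, 15.0), (660.0, 73.0, 8.0)] [112 102  85]
244 [(674.0, 90.0, 9.0), (664.0, 84.0, 10.0), (654.0, 79.0, 11.0)] [97 78 60]
```

```bash
python3 - <<'E'
from h import *
from scipy.optimize import least_squares
p=np.load('scene_p.npy');d=np.load('scene_d.npy')
P=cloud('scene',d); P[d==0]=np.nan
h=cv2.cvtColor(p,cv2.COLOR_RGB2HSV)
R=np.array([[.9974,.0725],[-.0725,.9974]]); o=np.array([.6306,.0735])  # cols: rack x,y axes
r=(P[...,:2]-o)@R
print('rack-scene check: top pts z', np.nanmedian(P[...,2][(abs(r[...,0]-.07)<.05)&(abs(r[...,1])<.17)&(P[...,2]>.1)&(P[...,2]<.125)]))
m=(r[...,0]>.005)&(r[...,0]<.14)&(abs(r[...,1])<.053)&(P[...,2]>.011)&(P[...,2]<.075)&(h[...,1]<75)
m[:, :200]=0; m[:,260:]=0
print(m.sum()); cv2.imwrite('pics/m_cup.png',cv2.resize(np.where(m[...,None],p[...,::-1],0)[200:260,180:280],None,fx=6,fy=6,interpolation=0))
Q=P[m]; 
for zl,zh,rad in [(.011,.017,.021),(.051,.07,.024)]:
    q=Q[(Q[:,2]>zl)&(Q[:,2]<zh)][:,:2]
    s=least_squares(lambda c:np.hypot(*(q-c).T)-rad,[.69,.07],loss='soft_l1',f_scale=.002)
    print(zl,len(q),s.x,'rack fr',(s.x-o)@R, np.std(s.fun))
# foot extent
q=Q[Q[:,2]<.016]; print(((q[:,:2]-o)@R).min(0),((q[:,:2]-o)@R).max(0))
# mates from both cams: bowl mask, depth at z .05-.07
for n in ('scene','top'):
    pp=np.load(n+'_p.npy'); dd=np.load(n+'_d.npy'); PP=cloud(n,dd); hh=cv2.cvtColor(pp,cv2.COLOR_RGB2HSV)
    for nm,g in (('L',(.587,-.206)),('R',(.55,-.376))):
        mm=(dd>0)&(np.hypot(PP[...,0]-g[0],PP[...,1]-g[1])<.045)&(PP[...,2]>.050)&(PP[...,2]<.075)
        q=PP[mm][:,:2]; 
        c,rr=cv2.minEnclosingCircle((q*1000).astype(np.float32)); print(n,nm,mm.sum(),q.mean(0),c,rr,PP[mm][:,2].max())
    # tray rim pts
    mm=(dd>0)&(PP[...,2]>.029)&(PP[...,2]<.040)&(abs(PP[...,0]-.568)<.1)&(abs(PP[...,1]+.291)<.18)&(hh[...,0]<20)&(hh[...,1]>90)
    q=PP[mm][:,:2]; rc=cv2.minAreaRect((q*1000).astype(np.float32)); print('tray',n,mm.sum(),rc)
E
```

```text
rack-scene check: top pts z 0.11528090427802856
250
0.011 82 [0.68234561 0.06465017] rack fr [ 0.05225269 -0.00507526] 0.0023394678787165956
0.051 49 [0.68196742 0.06515212] rack fr [ 0.05183909 -0.00460204] 0.0009865555011505784
[ 0.02956758 -0.02320651] [0.06756534 0.01791444]
scene L 210 [ 0.5942029  -0.20546947] (593.1931762695312, -203.49502563476562) 25.56536102294922 0.06855433793350407
scene R 189 [ 0.54856712 -0.37939172] (549.1480712890625, -377.95947265625) 26.803421020507812 0.06814988116288856
tray scene 463 ((576.4509887695312, -265.7310485839844), (317.6182861328125, 93.14168548583984), 77.6383056640625)
top L 150 [ 0.59875577 -0.20534132] (595.1475830078125, -202.08404541015625) 24.692882537841797 0.0687700674145778
top R 176 [ 0.55218365 -0.38003163] (550.6400756835938, -375.8048095703125) 24.970840454101562 0.06908902969603425
tray top 649 ((573.513427734375, -289.69390869140625), (265.30712890625, 91.7204818725586), 77.43525695800781)
```

```bash
python3 - <<'E'
from h import *
from scipy.spatial.transform import Rotation as Ro
def q(yaw):  # tool x at yaw, z down
    x=np.array([np.cos(yaw),np.sin(yaw),0]);z=np.array([0,0,-1.]);y=np.cross(z,x)
    a=Ro.from_matrix(np.c_[x,y,z]).as_quat(); return np.roll(a,1)
for off in (0,180):
    for nm,pos,yaw in [('g',[.448,-.012,.004],52.9),('ga',[.448,-.012,.15],52.9),('rk',[.552,.075,.05],-4.15),('rko',[.43,.084,.07],-4.15),('tr',[.441,-.263,.047],-12.5),('tra',[.441,-.263,.145],-12.5)]:
        j=inverse_kinematics(pos,q(np.radians(yaw+off))); print(off,nm,None if j is None else np.round(j,2))
E
```

```text
0 g [-0.1   0.5   0.08  2.19 -0.09  0.45 -0.6 ]
0 ga [-0.17  0.22  0.15  2.13 -0.04  0.8  -0.64]
0 rk [-0.36  0.55  0.22  1.93 -0.19  0.68 -1.67]
0 rko [-0.46  0.35  0.24  2.2  -0.15  0.6  -1.76]
0 tr [-0.25  0.72  0.96  2.05 -0.83  0.82 -0.58]
0 tra [-0.12  0.41  0.74  2.   -0.36  0.87 -0.97]
180 g [ 0.29  0.53 -0.38  2.18  0.4   0.5   2.1 ]
180 ga [ 0.21  0.23 -0.28  2.11  0.09  0.81  2.38]
180 rk [ 0.03  0.56 -0.27  1.91  0.22  0.7   1.13]
180 rko [-0.02  0.36 -0.27  2.19  0.16  0.61  1.09]
180 tr [ 0.38  0.49  0.13  2.03 -0.1   0.62  1.93]
180 tra [ 0.2   0.34  0.34  1.99 -0.15  0.84  1.98]
```

```bash
cat >> h.py <<'E'
from scipy.spatial.transform import Rotation as Ro
def quat(yawdeg):
    t=np.radians(yawdeg); x=np.array([np.cos(t),np.sin(t),0]);z=np.array([0,0,-1.]);y=np.cross(z,x)
    return np.roll(Ro.from_matrix(np.c_[x,y,z]).as_quat(),1)
def toolT(s):
    T=np.eye(4); T[:3,:3]=Ro.from_quat(np.roll(s['tcp_rot'],-1)).as_matrix(); T[:3,3]=s['tool_pos']; return T
def wrist(name):
    T=toolT(sense())@get_calibration('wrist')['hand_eye']; p,d=read_camera('wrist')
    cv2.imwrite(f'pics/{name}.png',p[:,:,::-1]); np.save(f'{name}_p.npy',p);np.save(f'{name}_d.npy',d);np.save(f'{name}_T.npy',T); return p,d,T
def snap(n,name):
    p,d=read_camera(n); cv2.imwrite(f'pics/{name}.png',p[:,:,::-1]); np.save(f'{name}_p.npy',p);np.save(f'{name}_d.npy',d); return p,d
def st(l=''):
    s=sense(); print(l,'t%.2f'%s['clock'],np.round(s['tool_pos'],4),'F',np.round(s['contact_force'],1),'op %.4f'%s['opening'])
E
python3 - <<'E'
from h import *
reach([.448,-.012,.17],quat(52.9)); st()
wrist('w1'); st()
E
```

```text
t2.38 [ 0.4485 -0.0108  0.1701] F [-0.4  0.4 -0.4] op 0.0918
 t2.42 [ 0.4484 -0.0109  0.17  ] F [-0.5  1.2 -0.3] op 0.0918
```

View pics/w1.png

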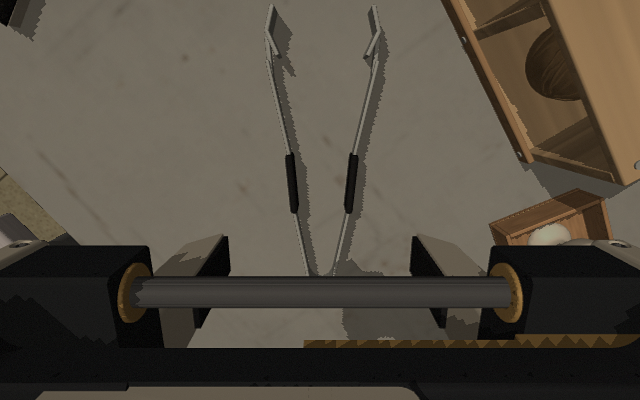

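The wrist view shows both sleeves ahead of the fingers, at about (292,183) and (351,183). The jaws are at the top, near (270,30) and (376,30), and the tongs look parallel to the tool's x axis. I'll check the sleeve midpoint numerically, then grasp.

```bash
python3 - <<'E'
from h import *
p=np.load('w1_p.npy');T=np.load('w1_T.npy')
m=(p.max(2)<40).astype(np.uint8); m[:140]=0;m[225:]=0;m[:,:270]=0;m[:,375:]=0
n,l,sx,ce=cv2.connectedComponentsWithStats(m); cs=[]
for i in range(1,n):
    if sx[i,4]>100:
        W=ray_plane('wrist',np.argwhere(l==i)[:,::-1],.02,T)[:,:2]; rr=cv2.minAreaRect((W*1000).astype(np.float32)); print(sx[i],W.mean(0),rr); cs.append(np.array(rr[0])/1000)
M=(cs[0]+cs[1])/2; D=cs[1]-cs[0]; print('mid',M,'sep',np.hypot(*D),'axis',np.degrees(np.arctan2(D[1],D[0]))+90)
E
```

```text
[285 152  14  61 517] [0.42989266 0.00536316] ((429.6213684082031, 4.962873458862305), (57.378868103027344, 8.383393287658691), 57.29009246826172)
[344 153  15  61 527] [ 0.47312909 -0.02786444] ((472.48370361328125, -28.565025329589844), (57.3001594543457, 8.482694625854492), 48.035728454589844)
mid [ 0.45105254 -0.01180108] sep 0.054417825906601304 axis 51.966669554873285
```

```bash
python3 - <<'E'
from h import *
reach([.4505,-.012,.06],quat(52.4)); st()
move_linear([.4505,-.012,.0045],velocity=.06); st('down')
gripper_to(.058,30); st('grip')
sleep(.2); st()
move_linear([.4505,-.012,.10],velocity=.1); st('up')
wrist('w2'); snap('top','t2'); snap('scene','s2'); st()
E
```

```text
t2.94 [ 0.4505 -0.0117  0.06  ] F [1.  0.7 0.2] op 0.0918
down t4.02 [ 0.4507 -0.012   0.0047] F [-1.2  0.2  0.3] op 0.0918
grip t4.76 [ 0.4507 -0.0119  0.0046] F [0.2 1.  3.1] op 0.0580
 t4.96 [ 0.4507 -0.0119  0.0046] F [0.1 1.9 3.5] op 0.0577
up t6.07 [ 0.4499 -0.012   0.0994] F [-0.1  0.2 -0.3] op 0.0583
 t6.22 [ 0.4499 -0.012   0.0993] F [ 0.4 -1.2 -0.9] op 0.0582
```

View pics/w2.png

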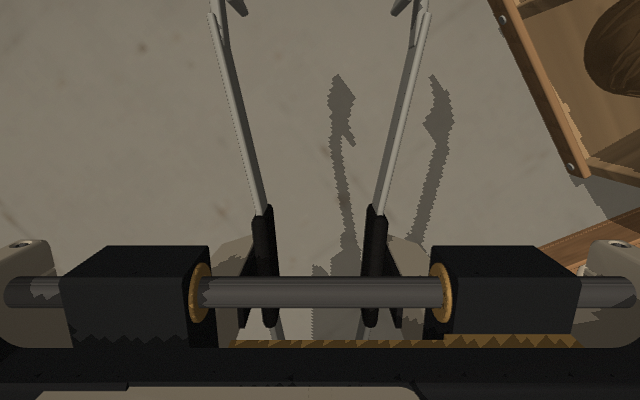

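View pics/s2.png

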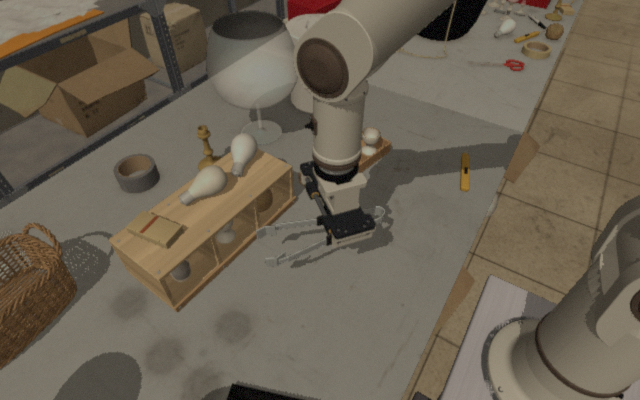

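View pics/t2.png

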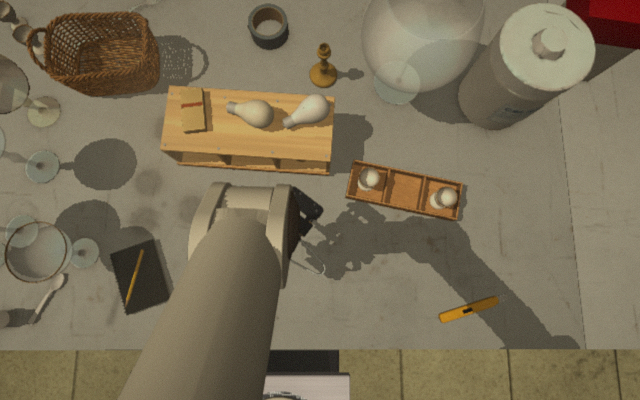

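The tongs are off the bench and held open. In the scene view the jaws are at about (265,230) and (272,260). Next I'll measure the jaws in the tool frame using depth.

```bash
python3 - <<'E'
from h import *
s=sense(); T=toolT(s); Ti=np.linalg.inv(T)
for n,nm in (('wrist','w2'),('scene','s2')):
    d=np.load(nm+'_d.npy'); P=cloud(n,d,np.load('w2_T.npy') if n=='wrist' else None)
    Q=P@Ti[:3,:3].T+Ti[:3,3]
    m=(d>0)&(abs(Q[...,1])<.07)&(Q[...,0]>.03)&(Q[...,0]<.17)&(abs(Q[...,2])<.04)
    q=Q[m]; print(nm,m.sum())
    for a in np.arange(.03,.17,.015):
        k=q[(q[:,0]>=a)&(q[:,0]<a+.015)]
        L=k[k[:,1]>0];Rr=k[k[:,1]<0]
        if len(L)>2 and len(Rr)>2: print('%.3f'%a,len(L),len(Rr),'y+ [%.4f %.4f]'%tuple(np.percentile(L[:,1],[3,97])),'y- [%.4f %.4f]'%tuple(np.percentile(Rr[:,1],[3,97])),'z [%.4f %.4f] [%.4f %.4f]'%(*np.percentile(L[:,2],[3,97]),*np.percentile(Rr[:,2],[3,97])))
    print('max x',np.percentile(q[:,0],[99,100]))
E
```

```text
w2 6769
0.030 455 465 y+ [0.0261 0.0306] y- [-0.0294 -0.0248] z [-0.0177 -0.0026] [-0.0174 -0.0024]
0.045 503 504 y+ [0.0289 0.0333] y- [-0.0320 -0.0276] z [-0.0177 -0.0028] [-0.0175 -0.0030]
0.060 551 546 y+ [0.0316 0.0360] y- [-0.0348 -0.0304] z [-0.0177 -0.0028] [-0.0176 -0.0029]
0.075 594 602 y+ [0.0343 0.0388] y- [-0.0376 -0.0331] z [-0.0180 -0.0031] [-0.0176 -0.0028]
0.090 707 715 y+ [0.0371 0.0415] y- [-0.0404 -0.0359] z [-0.0181 -0.0046] [-0.0178 -0.0041]
0.105 564 563 y+ [0.0307 0.0419] y- [-0.0406 -0.0296] z [-0.0192 0.0009] [-0.0200 0.0010]
max x [0.11251217 0.11575788]
s2 849
0.030 44 40 y+ [0.0237 0.0285] y- [-0.0327 -0.0283] z [-0.0170 -0.0026] [-0.0185 -0.0028]
0.045 46 46 y+ [0.0265 0.0316] y- [-0.0358 -0.0315] z [-0.0182 -0.0020] [-0.0182 -0.0031]
0.060 44 42 y+ [0.0291 0.0342] y- [-0.0380 -0.0345] z [-0.0183 -0.0030] [-0.0179 -0.0029]
0.075 48 45 y+ [0.0327 0.0368] y- [-0.0411 -0.0365] z [-0.0186 -0.0022] [-0.0181 -0.0033]
0.090 45 45 y+ [0.0345 0.0393] y- [-0.0436 -0.0394] z [-0.0182 -0.0029] [-0.0177 -0.0021]
0.105 62 74 y+ [0.0285 0.0378] y- [-0.0439 -0.0336] z [-0.0236 0.0008] [-0.0230 -0.0068]
0.120 73 77 y+ [0.0329 0.0376] y- [-0.0436 -0.0384] z [-0.0236 0.0016] [-0.0242 0.0010]
0.135 54 64 y+ [0.0301 0.0353] y- [-0.0403 -0.0350] z [-0.0232 0.0006] [-0.0237 0.0018]
max x [0.14570838 0.14632804]
```

```bash
python3 - <<'E'
from h import *
u=np.array([.9974,-.0725]); cup=np.array([.684,.066])
tgt=cup-.128*u; q=quat(-4.15)
a=tgt-.125*u
reach([*a,.12],q); st()
reach([*a,.049],q); st('low')
b=tgt-.065*u
move_linear([*b,.049],velocity=.08); st('near')
snap('scene','s3'); wrist('w3'); st()
p=np.load('s3_p.npy')[130:310,140:400,::-1]; cv2.imwrite('pics/s3c.png',cv2.convertScaleAbs(cv2.resize(p,None,fx=3,fy=3,interpolation=cv2.INTER_CUBIC),alpha=1.4))
E
```

```text
t7.29 [0.4316 0.084  0.1198] F [ 1.4 -0.  -1.5] op 0.0583
low t7.67 [0.4305 0.0832 0.0484] F [ 0.6 -0.4 -0.3] op 0.0579
near t8.57 [0.4907 0.08   0.0489] F [-0.  -0.2 -0.5] op 0.0579
 t8.68 [0.4907 0.0801 0.0489] F [ 0.8  0.4 -0.6] op 0.0584
```

View pics/s3c.png

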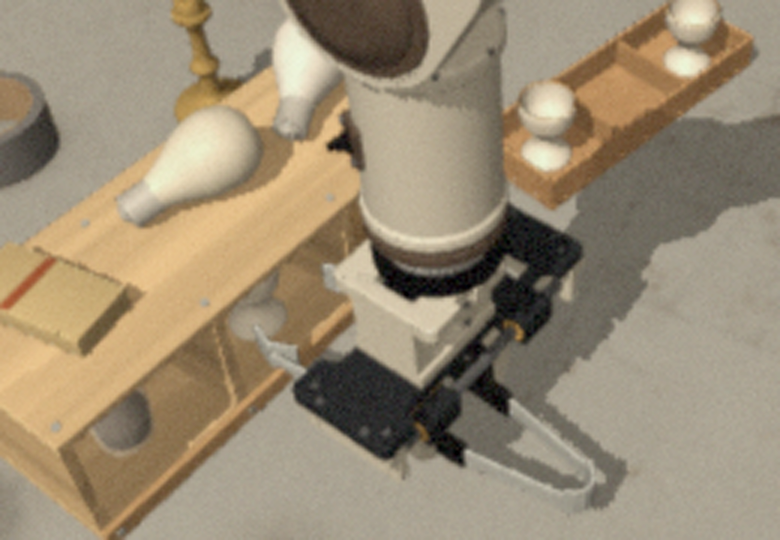

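View pics/w3.png

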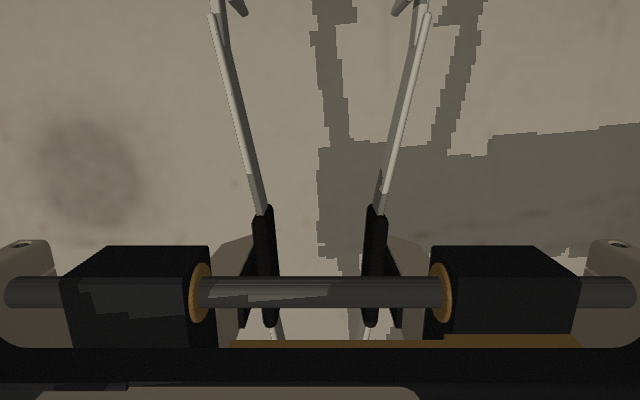

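```bash
python3 - <<'E'
from h import *
d=np.load('s3_d.npy'); P=cloud('scene',d); T=toolT(sense()); Ti=np.linalg.inv(T); Q=P@Ti[:3,:3].T+Ti[:3,3]
m=(d>0)&(abs(Q[...,1])<.06)&(Q[...,0]>.09)&(Q[...,0]<.16)&(Q[...,2]>-.028)&(Q[...,2]<.008)
for sg in (1,-1):
    k=Q[m&(Q[...,1]*sg>0)]
    if len(k)>3: print(sg,len(k),np.percentile(k,[3,50,97],axis=0).round(4).tolist())
# divider fronts in scene: rack points z .03-.09, near front plane
R=np.array([[.9974,.0725],[-.0725,.9974]]); o=np.array([.6306,.0735])
r=(P[...,:2]-o)@R; d0=np.load('scene_d.npy'); P0=cloud('scene',d0); r0=(P0[...,:2]-o)@R
m=(d0>0)&(P0[...,2]>.035)&(P0[...,2]<.095)&(r0[...,0]>-.012)&(r0[...,0]<.012)&(abs(r0[...,1])<.19)
y=np.sort(r0[...,1][m]); hh,e=np.histogram(y,bins=np.arange(-.19,.19,.004)); print([(round(float(e[i]),3),int(hh[i])) for i in range(len(hh)) if hh[i]>3])
m=(d0>0)&(P0[...,2]>.105)&(P0[...,2]<.124)&(abs(r0[...,1])<.15)&(r0[...,0]<.03)&(r0[...,0]>-.03); print('scene front edge x (rack fr)',np.percentile(r0[...,0][m],[1,3,5]))
E
```

```text
1 92 [[0.1355, 0.0321, -0.0262], [0.1442, 0.054, -0.0159], [0.1587, 0.0573, 0.002]]
-1 141 [[0.0973, -0.0594, -0.0249], [0.1176, -0.0388, -0.0153], [0.1433, -0.0317, -0.0018]]
[(-0.19, 9), (-0.186, 17), (-0.182, 78), (-0.178, 8), (-0.07, 7), (-0.066, 26), (-0.062, 57), (-0.058, 31), (0.054, 30), (0.058, 33), (0.062, 60), (0.174, 28), (0.178, 41), (0.182, 59)]
scene front edge x (rack fr) [-0.00070872 -0.00012782  0.00010631]
```

```bash
python3 - <<'E'
from h import *
u=np.array([.9974,-.0725]); cup=np.array([.684,.066]); tgt=cup-.128*u
for k in (.04,.02,0):
    move_linear([*(tgt-k*u),.049],velocity=.06); st(k)
snap('scene','s4'); snap('top','t4')
p=np.load('s4_p.npy')[130:310,140:400,::-1]; cv2.imwrite('pics/s4c.png',cv2.convertScaleAbs(cv2.resize(p,None,fx=3,fy=3,interpolation=cv2.INTER_CUBIC),alpha=1.4))
E
```

```text
0.04 t9.24 [0.5164 0.078  0.0488] F [-0.2 -0.4 -1.2] op 0.0581
0.02 t9.72 [0.5366 0.0766 0.0489] F [ 0.5 -0.4 -1.2] op 0.0580
0 t10.21 [0.5566 0.0751 0.0489] F [ 0.2 -0.3 -1.5] op 0.0582
```

View pics/s4c.png

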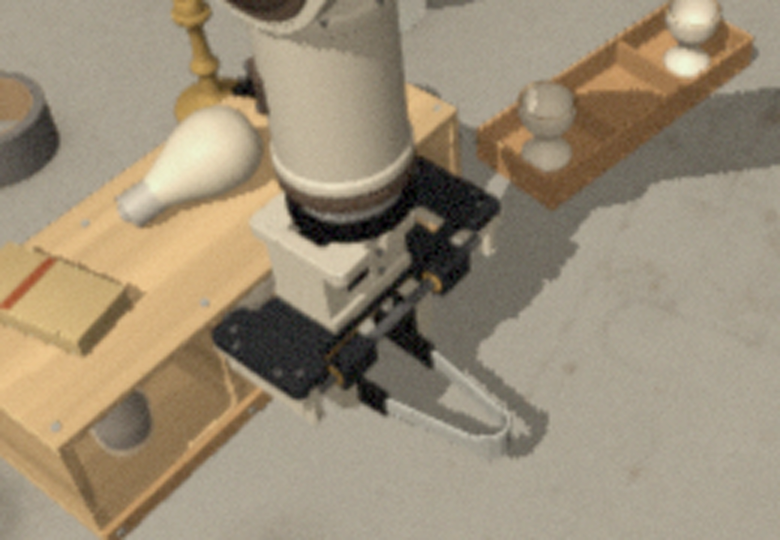

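```bash
python3 - <<'E'
from h import *
for o in (.055,.0525,.050): gripper_to(o,30); st(o)
gripper_to(.040,30); st('closed'); sleep(.3); st()
E
```

```text
0.055 t10.62 [0.5562 0.0754 0.049 ] F [-0.1  0.3 -0.8] op 0.0550
0.0525 t10.91 [0.5563 0.0753 0.049 ] F [ 0.2  0.1 -0.6] op 0.0529
0.05 t11.20 [0.5563 0.0753 0.049 ] F [-0.3 -0.4 -0.9] op 0.0503
closed t11.43 [0.5564 0.0753 0.049 ] F [ 0.2 -0.3 -0.3] op 0.0473
 t11.73 [0.5563 0.0753 0.049 ] F [ 0.2 -0.1 -1.4] op 0.0476
```

The fingers stopped at 47.5 mm, where 48 mm is expected with the jaws closed on a cup. Next I'll lift 20 mm and look.

```bash
python3 - <<'E'
from h import *
u=np.array([.9974,-.0725]); cup=np.array([.684,.066]); tgt=cup-.128*u
move_linear([*tgt,.069],velocity=.04); st('lift')
move_linear([*(tgt-.06*u),.069],velocity=.06); st('out60')
move_linear([*(tgt-.13*u),.069],velocity=.08); st('out')
snap('scene','s5'); wrist('w5'); st()
p=np.load('s5_p.npy')[130:310,140:400,::-1]; cv2.imwrite('pics/s5c.png',cv2.convertScaleAbs(cv2.resize(p,None,fx=3,fy=3,interpolation=cv2.INTER_CUBIC),alpha=1.4))
E
```

```text
lift t12.38 [0.5564 0.0753 0.0692] F [-0.4  0.5 -2.4] op 0.0475
out60 t13.53 [0.4971 0.0796 0.0692] F [ 0.2  0.1 -2.6] op 0.0471
out t14.56 [0.4275 0.0848 0.0692] F [-0.4 -1.1 -1.3] op 0.0475
 t14.66 [0.4274 0.0847 0.0691] F [-0.6  0.7 -1.5] op 0.0474
```

View pics/s5c.png

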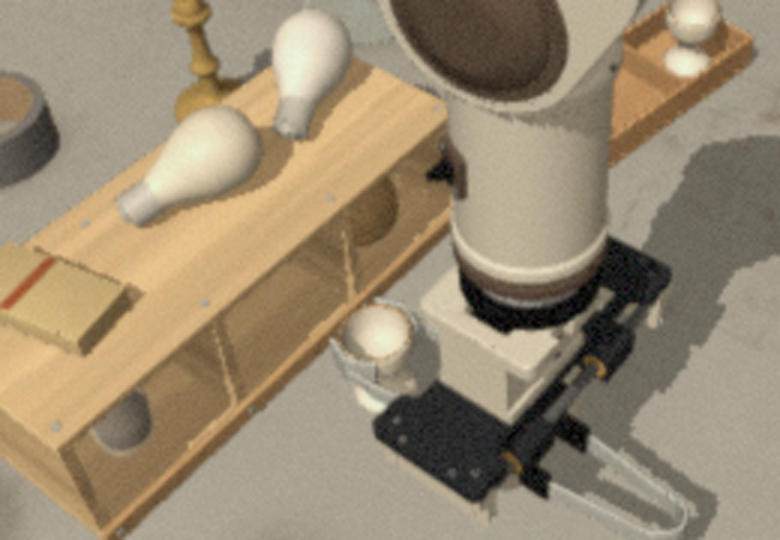

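View pics/w5.png

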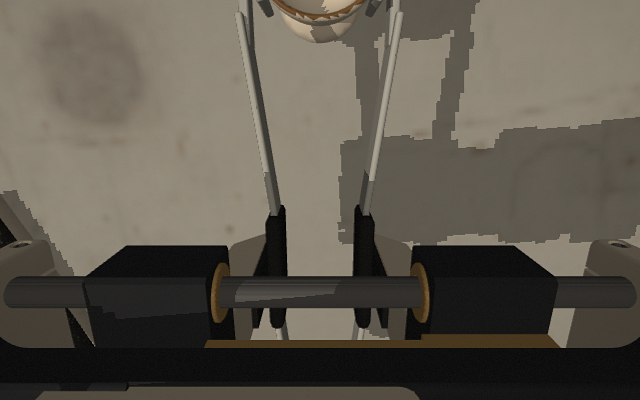

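The cup is held upright between the jaws at about (378,335) in the crop, clear of the rack. Now I'll measure its centre and rim height relative to the tool.

```bash
python3 - <<'E'
from h import *
from scipy.optimize import least_squares
T=toolT(sense()); Ti=np.linalg.inv(T)
for n,nm in (('scene','s5'),('wrist','w5')):
    d=np.load(nm+'_d.npy'); P=cloud(n,d,np.load('w5_T.npy') if n=='wrist' else None); Q=P@Ti[:3,:3].T+Ti[:3,3]
    p=np.load(nm+'_p.npy'); 
    m=(d>0)&(np.hypot(Q[...,0]-.13,Q[...,1])<.04)&(P[...,2]>.01)
    z=P[...,2][m]; print(nm,m.sum(),'z max pct',np.percentile(z,[1,50,90,97,99,100]).round(4))
    # rim: highest points
    k=Q[m&(P[...,2]>np.percentile(z,99)-.006)]
    c,r=cv2.minEnclosingCircle((k[:,:2]*1000).astype(np.float32)); print('rim c',c,r,len(k))
    # foot/lower stem
    k=Q[m&(P[...,2]<.05)]; print('low',len(k),np.percentile(k,[2,50,98],axis=0).round(4).tolist() if len(k) else '')
E
```

```text
s5 770 z max pct [0.0314 0.0776 0.0909 0.092  0.0929 0.0949]
rim c (125.79124450683594, -0.23557186126708984) 29.45638084411621 184
low 128 [[0.1051, -0.0205, 0.0203], [0.1163, -0.0016, 0.0323], [0.1376, 0.0182, 0.0385]]
w5 4172 z max pct [0.0309 0.0768 0.0903 0.0912 0.0917 0.0927]
rim c (106.55001831054688, -0.5627107620239258) 31.420921325683594 969
low 1108 [[0.1059, -0.0189, 0.0314], [0.1111, -0.0002, 0.0353], [0.1191, 0.0182, 0.0387]]
```

```bash
python3 - <<'E'
from h import *
s=sense()['tool_pos']
move_linear([s[0]-.02,s[1],.15],velocity=.08); st('up')
ut=np.array([.9763,-.2164]); tg=np.array([.573,-.290])-.1275*ut
move_linear([*tg,.15],quat(-12.5),velocity=.12); st('above')
move_linear([*tg,.10],velocity=.06); st('z.10')
snap('scene','s6'); snap('top','t6'); wrist('w6'); st()
for n,(a,b,c,d) in (('s6',(90,270,240,500)),('t6',(120,260,300,500))):
    p=np.load(n+'_p.npy')[a:b,c:d,::-1]; cv2.imwrite(f'pics/{n}c.png',cv2.convertScaleAbs(cv2.resize(p,None,fx=3,fy=3,interpolation=cv2.INTER_CUBIC),alpha=1.4))
E
```

```text
up t15.85 [0.4072 0.0846 0.1496] F [ 0.6  0.  -1.6] op 0.0469
above t18.92 [ 0.4486 -0.262   0.15  ] F [-1.   0.3 -1.7] op 0.0477
z.10 t19.90 [ 0.4488 -0.2627  0.1003] F [-0.3  0.7 -1.6] op 0.0473
 t20.05 [ 0.4489 -0.2626  0.1005] F [ 0.1  0.  -1.7] op 0.0477
```

View pics/s6c.png

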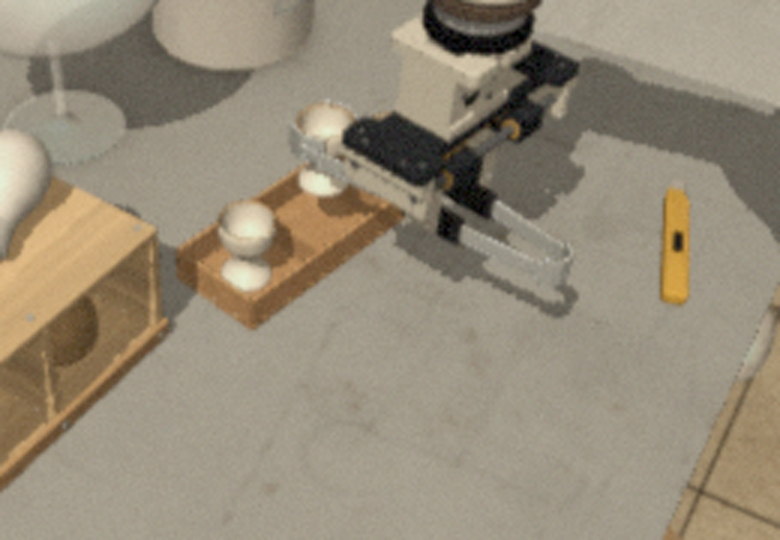

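View pics/t6c.png

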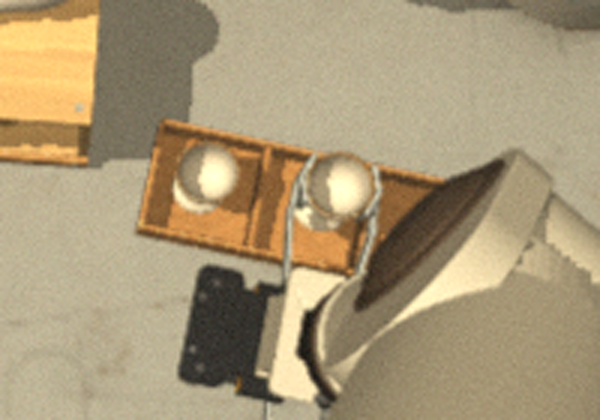

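View pics/w6.png

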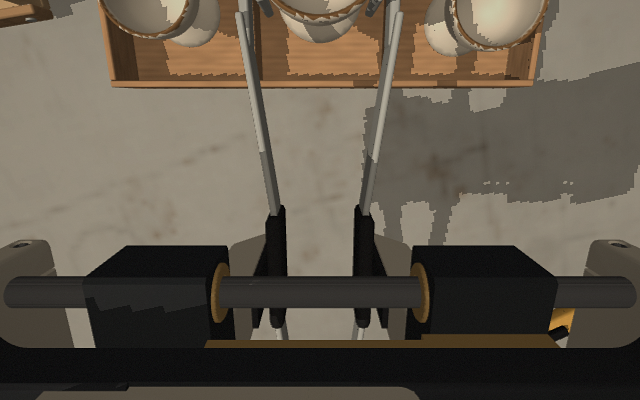

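```bash
python3 - <<'E'
from h import *
print(ray_plane('top',(300+341/3,120+185/3),.121))
p=np.load('w6_p.npy'); T=np.load('w6_T.npy')
# near rim corners of tray at z=.034
a=ray_plane('wrist',[(112,84),(535,84),(250,83),(394,83)],.034,T); print(a.round(4))
mid=(a[0]+a[1])/2; print('near edge mid',mid,'len',np.linalg.norm(a[0]-a[1]),'-> centre',mid[:2]+.0455*np.array([.9763,-.2164]))
d=np.load('t6_d.npy');P=cloud('top',d);m=(d>0)&(P[...,2]>.112)&(P[...,2]<.128)&(np.hypot(P[...,0]-.573,P[...,1]+.29)<.04)
print(m.sum(),cv2.minEnclosingCircle((P[m][:,:2]*1000).astype(np.float32)))
E
```

```text
[[ 0.57130697 -0.28928222  0.121     ]]
[[ 0.5608 -0.1537  0.034 ]
 [ 0.5032 -0.412   0.034 ]
 [ 0.5425 -0.2381  0.034 ]
 [ 0.5229 -0.326   0.034 ]]
near edge mid [ 0.53195837 -0.28283575  0.034     ] len 0.26468517190272195 -> centre [ 0.57638002 -0.29268195]
239 ((566.4360961914062, -287.6540222167969), 35.28207015991211)
```

```bash
python3 - <<'E'
from h import *
ut=np.array([.9763,-.2164]); tg=np.array([.5745,-.291])-.1275*ut
move_linear([*tg,.052],velocity=.05); st('.052')
for z in (.049,.047,.046,.045):
    move_linear([*tg,z],velocity=.02); sleep(.1); f=[sense()['contact_force'][2] for _ in range(5)]; st(z)
    if np.mean(f)>1.5: break
snap('scene','s7'); wrist('w7')
p=np.load('s7_p.npy')[90:270,240:500,::-1]; cv2.imwrite('pics/s7c.png',cv2.convertScaleAbs(cv2.resize(p,None,fx=3,fy=3,interpolation=cv2.INTER_CUBIC),alpha=1.4))
E
```

```text
.052 t21.16 [ 0.4502 -0.2636  0.0523] F [-0.2 -0.4 -2.4] op 0.0473
0.049 t21.56 [ 0.4501 -0.2634  0.0491] F [ 0.5  0.5 -1.8] op 0.0476
0.047 t21.91 [ 0.45   -0.2634  0.047 ] F [-0.1 -0.7 -2.2] op 0.0474
0.046 t22.26 [ 0.45   -0.2634  0.046 ] F [-0.4 -0.1 -2.5] op 0.0474
0.045 t22.61 [ 0.4501 -0.2635  0.0451] F [-0.2 -1.2 -0.4] op 0.0474
```

View pics/s7c.png

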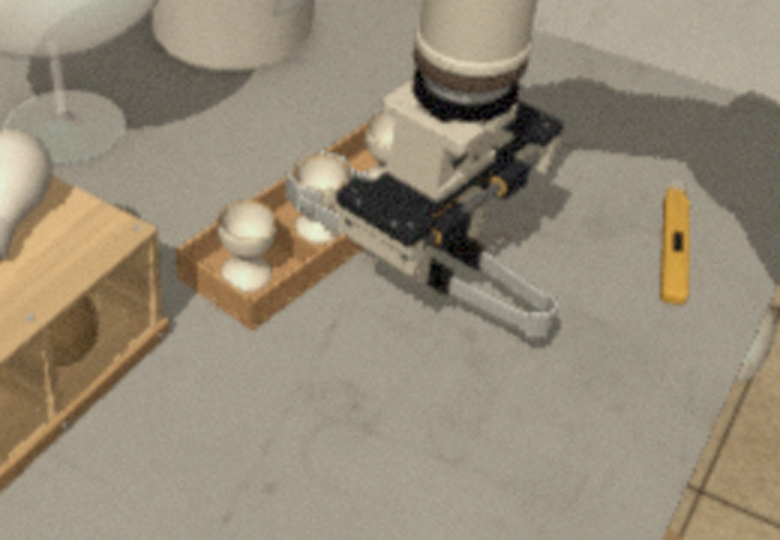

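View pics/w7.png

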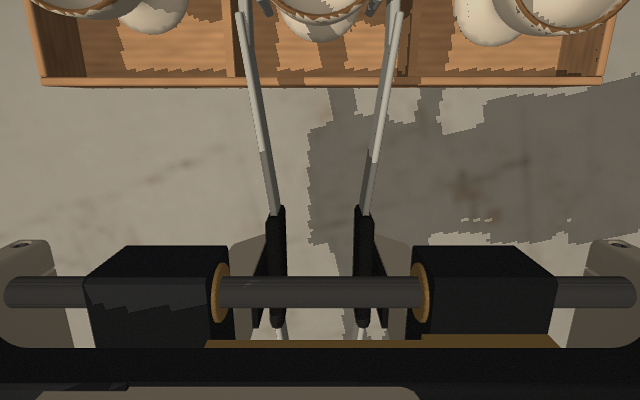

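The force change at 0.045 suggests the foot has touched the floor. I'll go 0.5 mm lower to confirm, then open gradually while still holding the tongs.

```bash
python3 - <<'E'
from h import *
ut=np.array([.9763,-.2164]); tg=np.array([.5745,-.291])-.1275*ut
move_linear([*tg,.0445],velocity=.02); sleep(.1); print(np.mean([sense()['contact_force'][2] for _ in range(5)])); st()
for o in (.050,.053,.056,.059): gripper_to(o,30); st(o)
sleep(.2); snap('scene','s8'); wrist('w8')
p=np.load('s8_p.npy')[90:270,240:500,::-1]; cv2.imwrite('pics/s8c.png',cv2.convertScaleAbs(cv2.resize(p,None,fx=3,fy=3,interpolation=cv2.INTER_CUBIC),alpha=1.4))
E
```

```text
1.1748418984924305
 t23.06 [ 0.4501 -0.2635  0.0446] F [-0.4  0.1  1.2] op 0.0474
0.05 t23.36 [ 0.4501 -0.2633  0.0444] F [-0.1 -0.  -0.8] op 0.0498
0.053 t23.67 [ 0.45   -0.2634  0.0445] F [ 0.1  0.9 -1.7] op 0.0530
0.056 t23.98 [ 0.45   -0.2635  0.0445] F [-0.4 -0.2 -1.8] op 0.0560
0.059 t24.28 [ 0.45   -0.2634  0.0445] F [ 0.9  0.5 -1.4] op 0.0590
```

View pics/s8c.png

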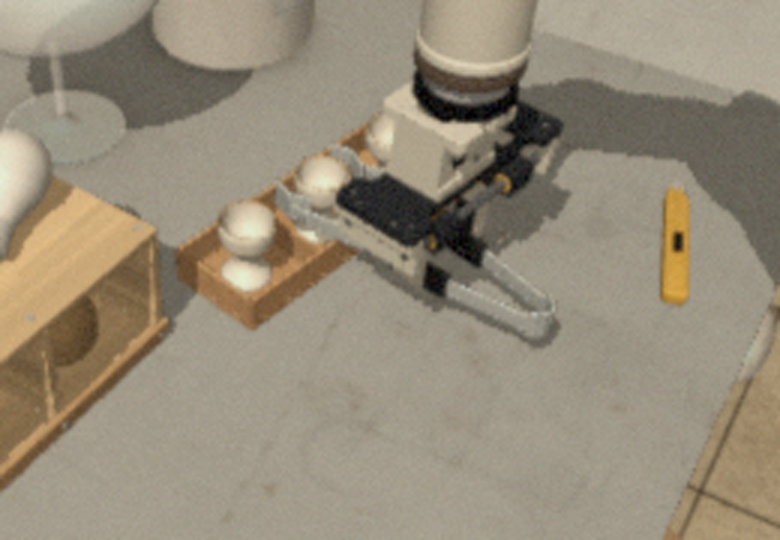

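View pics/w8.png

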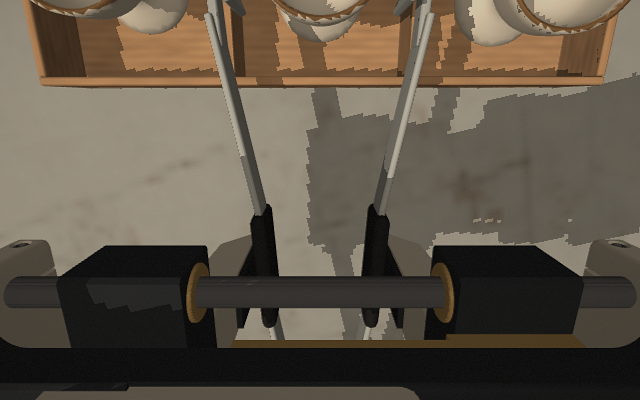

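```bash
python3 - <<'E'
from h import *
s=sense()['tool_pos']
move_linear([s[0],s[1],.15],velocity=.06); st('up')
move_linear([.4505,-.012,.15],quat(52.4),velocity=.15); st('over')
move_linear([.4505,-.012,.02],velocity=.08); st()
snap('scene','s9'); snap('top','t9')
for z in (.008,.006,.005,.0045,.004):
    move_linear([.4505,-.012,z],velocity=.02); sleep(.1); f=np.mean([sense()['contact_force'][2] for _ in range(5)]); print(f); st(z)
    if f>1.5: break
p=np.load('s9_p.npy')[90:270,240:500,::-1]; cv2.imwrite('pics/s9c.png',cv2.convertScaleAbs(cv2.resize(p,None,fx=3,fy=3,interpolation=cv2.INTER_CUBIC),alpha=1.4))
E
```

```text
up t26.49 [ 0.4498 -0.2633  0.1497] F [-0.1  0.4 -1.6] op 0.0591
over t28.32 [ 0.4505 -0.0129  0.15  ] F [-0.6 -0.8 -1.2] op 0.0589
 t30.09 [ 0.4509 -0.012   0.0204] F [-0.6  0.6 -0.9] op 0.0591
-1.4190097244264632
0.008 t31.04 [ 0.4506 -0.012   0.0081] F [ 0.3  0.2 -1.4] op 0.0595
-1.4024231617129805
0.006 t31.39 [ 0.4505 -0.012   0.006 ] F [-0.1  0.9 -1.4] op 0.0592
0.4831341310503435
0.005 t31.74 [ 0.4505 -0.012   0.005 ] F [-0.2 -0.1  0.5] op 0.0591
3.507162986052691
0.0045 t32.09 [ 0.4506 -0.012   0.0046] F [-0.2  0.5  3.5] op 0.0591
```

View pics/s9c.png

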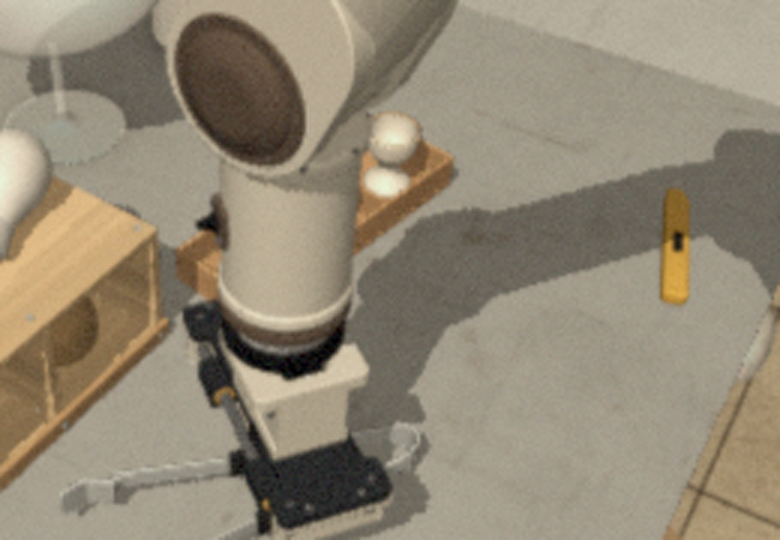

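The tongs are touching the bench with 3.5 N. Next I'll open, withdraw, and verify.

```bash
python3 - <<'E'
from h import *
gripper_to(.064,30); st(); gripper_to(.091,30); st('open'); sleep(.2)
move_linear([.4505,-.012,.17],velocity=.12); st('up')
wrist('w10')
reach([.40,.25,.25],quat(52.4)); sleep(.3); st('away')
snap('scene','s10'); snap('top','t10')
for n,(a,b,c,d) in (('s10',(90,310,140,500)),('t10',(80,290,150,480))):
    p=np.load(n+'_p.npy')[a:b,c:d,::-1]; cv2.imwrite(f'pics/{n}c.png',cv2.convertScaleAbs(cv2.resize(p,None,fx=2.2,fy=2.2,interpolation=cv2.INTER_CUBIC),alpha=1.4))
d=np.load('t10_d.npy');P=cloud('top',d)
for nm,g in (('cup',(.574,-.291)),('L',(.595,-.202)),('R',(.5506,-.376))):
    m=(d>0)&(np.hypot(P[...,0]-g[0],P[...,1]-g[1])<.04)&(P[...,2]>.05)&(P[...,2]<.075)
    print(nm,m.sum(),cv2.minEnclosingCircle((P[m][:,:2]*1000).astype(np.float32)),P[m][:,2].max())
d=np.load('w10_d.npy');P=cloud('wrist',d,np.load('w10_T.npy')); m=(d>0)&(P[...,2]>.012)&(P[...,2]<.04)&(np.hypot(P[...,0]-.45,P[...,1])<.16)
t=np.radians(52.4); al=(P[m][:,:2]-[.4505,-.012])@[np.cos(t),np.sin(t)]; z=P[m][:,2]
print('tongs top z',[(round(a,2),np.percentile(z[(al>a)&(al<a+.03)],95).round(4)) for a in np.arange(-.03,.14,.03) if ((al>a)&(al<a+.03)).sum()>10])
E
```

```text
t32.44 [ 0.4507 -0.012   0.0046] F [0.5 0.5 2.5] op 0.0641
open t33.10 [ 0.4505 -0.012   0.0045] F [ 0.5  0.  -0.4] op 0.0913
up t34.83 [ 0.4499 -0.012   0.1693] F [ 0.1  0.4 -0.2] op 0.0910
away t36.26 [0.4004 0.249  0.2498] F [ 0.3 -0.3  0.2] op 0.0913
cup 165 ((573.73876953125, -289.3665771484375), 25.131759643554688) 0.06861498399743315
L 148 ((594.9705200195312, -202.3502197265625), 24.703580856323242) 0.06841825907015853
R 172 ((550.202392578125, -376.76654052734375), 25.023975372314453) 0.06870702044962618
tongs top z [(np.float64(-0.03), np.float64(0.0267)), (np.float64(0.0), np.float64(0.0268)), (np.float64(0.03), np.float64(0.0221)), (np.float64(0.06), np.float64(0.0221)), (np.float64(0.09), np.float64(0.0266)), (np.float64(0.12), np.float64(0.0272))]
```

View pics/s10c.png

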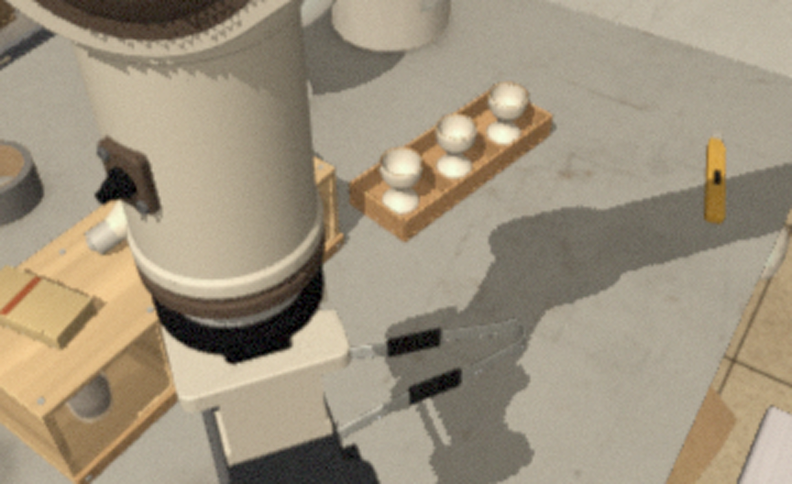

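View pics/t10c.png

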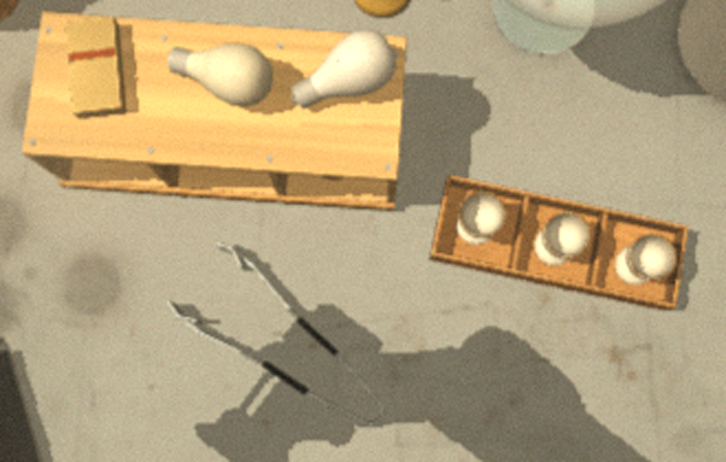

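The pictures show all three cups upright, one in each cell. The cup's centre and rim height fit the middle cell's floor. The tongs lie flat, well clear of the rack and tray.

```bash
python3 -c "
from bench import *
job_done(); print(sense()['clock'])"
```

```text
the job is handed in; nothing more can be done
the job is handed in; nothing more can be done
```

The egg cup is standing upright in the middle cell of the tray, the tongs are lying on the bench, and I handed the job in at about 36 s of the 67 s. The hand-in call gave no verdict, as expected.

**What I did:** I pinched the tongs open at 58 mm and nipped the cup in the rack's middle bay; the fingers stopped at 47.5 mm, where 48 mm was expected. I lifted it 20 mm over the batten and carried it above the tray. I then lowered it until the force showed contact, released it, and laid the tongs back where they came from.

**Last checks:**
- **Cup:** its centre measured (0.574, -0.289), within 1 mm of the cell centre as the top camera saw it. Its rim was at the same height as the other two cups (about 68.5 mm), so it is on the floor and upright.
- **Other egg cups:** they moved less than 1.5 mm, which is within measuring noise.
- **Tongs:** level, with the top about 27 mm up against a height of 26 mm. They are clear of the rack and the tray.
- **Shaker and string ball:** I did not re-measure them. The tongs entered only the middle bay, and I saw no contact force while they went in.

**Disagreements:** the cameras differed by 2–4 mm. The scene camera read lower in x, and the wrist camera put the tray centre about 4 mm from where the top camera did. I used averages, and the differences stayed well inside the tolerances.

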